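Close the marking jig and drive its punch with the mallet

TASK

Mark the lamp strip that lies in the marking jig: lower the jig's blue cover gently by its bar until it rests fully down on its stops (do not let it drop), then drive the red sprung punch in the cover all the way down with the mallet. Let the punch spring back, stand the mallet on its face on the black rubber mat again, leave the cover closed, and do not disturb the other things on the bench.

Things in the scene. Friction and masses are not known exactly. Their poses are not given: they have to be found in the camera images.
- jig: Marking jig, fixed to the bench: aluminium base 155 x 140 mm, 40 mm high, on a 175 x 160 mm foot plate, with a white lamp strip in its nest. Origin: centre of its underside on the bench. x points from the cover's free side to the hinge, roughly away from the robot; y along the hinge; z up.
- cover (a joint): Angle of the blue cover (plate 135 x 115 x 10 mm, about 0.32 kg) about its hinge on the far side of the jig, in rad: 0 = lying level on the stops, 1.57 = upright, 1.9 = as far open as it goes. The hinge is slightly stiff: near upright the cover stays where it is left, below about 1.15 it falls by itself.
- cover_hinge (a point): Middle of the cover's hinge axis, 50 mm above the bench, 62.5 mm from the jig's origin along the jig's x; the axis runs along the jig's y.
- cover_bar (a point): Centre of the cover's round black grip bar, 14 mm thick, 100 mm long, parallel to the hinge, 205 mm from it along the cover and 6 mm to its upper side. Thin arms at its ends leave a window 60 mm deep, 90 mm wide between bar and plate. Cover closed: 56 mm above the bench, 142.5 mm in front (-x) of the jig's origin, clear of the base
- punch (a joint): How far the red punch is pressed into the cover, in m: 0 = sprung out, 0.012 = fully down. It takes about 3 N to start it and 8 N to hold it fully down.
- punch_top (a point): Centre of the top face of the punch's red head (26 mm across, 12 mm thick). It stands on the cover's upper side, 68 mm from the hinge axis; with the cover closed the head points up and its top is 106 mm above the bench.
- mallet: Loose mallet, 0.3 to 0.5 kg: orange head with white faces, 50 mm across, 66 mm tall, standing on a face; level wooden handle. Origin: centre of the head's lower face, z up. Handle along -x, axis 33 mm above the lower face: 18 x 18 mm in section from 24 to 71 mm from the head's axis, then 22 wide x 20 high to 165 mm. Centre of mass about 10 mm from the head's axis
- mat: Black rubber mat, fixed to the bench, 250 (x) x 210 (y) x 6 mm thick, on which the mallet and a screwdriver lie. Origin: centre of its underside; its top is at 6 mm.
- screwdriver: Bystander: screwdriver with a green handle, 160 mm long, lying along its x on the mat, left or right of the mallet. Origin: under its middle.
- tape: Bystander: yellow roll, 84 mm across and 24 mm high, at one side of the bench. Origin: centre of its underside.
- cleaner: Bystander: white bottle, 48 mm across and 110 mm high, at the back, in the middle. Origin: centre of its underside.
- jar: Bystander: amber glass jar, 60 mm across and 60 mm high, at one side of the bench. Origin: centre of its underside.
- strip: Bystander: spare white lamp strip, 96 x 64 x 6 mm, lying on the bench at the right. Origin: centre of its underside.
Things that resemble listed ones, but are neither listed nor needed, are in the scene too. What is shaped like the mallet but pink is not meant.

How it is judged:
By the outcome, as a careful person would: the job done as asked, in the order asked, and still so for the second after the job is handed in, with the robot touching nothing.
It also fails if it takes over 64 s, if anything falls off the work surface, if the arm or the gripper's body presses on something with over 40 N, if the wrist force passes 120 N, or if a joint passes its speed limit or range.

ROBOT

A 6-joint arm with a two-finger parallel gripper is mounted at the origin on the work surface. World frame = base frame: x ahead of the robot, y to its left, z up, the work surface at z = 0. Lengths are in m, angles in rad, forces in N, time in s.
With the tool pointing down it reaches from about 0.425 to 0.95 m from the base axis. Payload 3.5 kg.
Tool frame: the origin (TCP) lies at the very end of the fingers, on their centre line; the grasp point (between the pads) lies 19 mm behind it (ctrl.pinch_z is the distance from the TCP to the grasp point, in m); z points along the fingers, y is the line along which they close (so a half turn about z gives the same grasp; the last joint's range is limited). The gripper opens to 85 mm and grips with 20 to 120 N. Pads are 22 mm wide; open, the fingers measure 114 mm over their backs; the gripper's body (76 mm by 85 mm) begins 54 mm behind the grasp point. The pads swing forward as they close: fully open they stand 13 mm farther back than shut.
Start: joints at [-0.15, 0.286, 1.577, -0, 1.279, -0.15], TCP at [0.675, 0, 0.207] pointing down, gripper open.
Joint ranges: [-2.77, 2.77], [-0.9, 2.22], [0.21, 2.48], [-1.53, 4.67], [0.24, 2.81], [-2.84, 2.84]. Speed limits (rad/s): [2.79, 2.79, 3.14, 3.14, 3.14, 3.14].

INTERFACE

Orientations are given as a unit quaternion [x, y, z, w].
In Python, from plant import ctrl gives the robot as it stands. The module is installed in compiled form; this text tells all that it offers.
- The arm moves only by the shell command python3 -m crank 'ROWS' [OPENING] [FORCE]. ROWS is JSON, a list of rows, each a list of 6 numbers: the shift along the tool's x, y, z in cm, then the turn, a rotation vector about the tool's x, y, z in rad. In form: [[tx, ty, tz, rx, ry, rz], ...]. A call has 1 to 10 rows; each row is the pose to reach, as a shift and turn from the pose commanded when the call began, along the tool's axes at that moment; what a row does not reach only later rows make up. A row lasts 1/10 s, in which the tool goes at most 50 mm and 8.59 degrees, less where a joint would pass 70% of its speed; a pose out of reach is approached as far as the arm can. A call with a gripper value outside its range is refused whole. OPENING is the opening, from 0 (shut) to 1 (fully open), set as the call begins (- or left out, the last holds). The fingers move at their own pace and stop on an object; FORCE is the grip in N (left out, the last holds). Time passes only in rows, so rows that repeat a pose let the fingers close. It gives the time, the measured TCP pose, the force, the opening and the grip force at its end, in the units of the state.
- ctrl.get_state(): the state, without advancing time (a new reading comes with each control period).
- ctrl.read_camera(name): name is "scene" or "side" or "wrist"; returns (picture, depth): 400x640x3 uint8, blue, green, red; 400x640 float32, m along the optical axis (not along the pixel's ray), 0 where there is no reading.
- ctrl.camera_info(name): a dict with "K" (3x3 intrinsics, pixels), "origin" and "orientation" of the camera in the world. Camera axes: x right, y down, z forward; pixel columns grow to the right and rows downward; lengths in m; the calibration is good to about 2 mm. A picture is of the moment at which its call begins: read the wrist's pose just before it. camera_info takes no time and is no camera call; for the wrist camera it gives the pose at the moment of the call.
- ctrl.sign_off(): hands the job in; it is judged then, once.
The state is a dict: "time": time; "qpos": joint angles; "dq": joint speeds; "joint_efforts": joint torques, N m; "eef_pos": TCP position; "tcp_rot": TCP orientation; "contact_force": force on the tool from outside, world axes, zero at the start; "wrist_torque": the same for the moment, N m; "opening": opening from 0.0 (shut) to 1.0 (fully open); "finger_force": force on a finger pad.
Only numpy, scipy, OpenCV 4.12 (cv2) and the standard library are available. Lean on these libraries where they do the work, as an engineer would, in place of code of your own. Each camera call takes 0.05 s, during which the arm holds its last target. There are 200 camera calls.

## Working session

There is one attempt and no reset: what is moved stays moved. The work goes in short steps, Python scripts to look and compute and a shell command to move; the robot and the scene stay as the last step left them, time stands still between calls to the robot, and variables do not carry over. Pictures are saved under pics/ and viewed, at most 10 in all, crops included, and the job is handed in when it is done.

```bash
mkdir -p pics; cat > h.py <<'E'
import numpy as np,cv2
from plant import ctrl
from scipy.spatial.transform import Rotation as R
def snap(n,save=None):
    i=ctrl.camera_info(n); im,d=ctrl.read_camera(n)
    if save: cv2.imwrite('pics/'+save,im); np.savez('pics/'+save+'.npz',im=im,d=d,K=i['K'],o=i['origin'],q=i['orientation'])
    return im,d,i
def cloud(d,K,o,q):
    v,u=np.mgrid[:d.shape[0],:d.shape[1]]
    p=np.stack([(u-K[0][2])/K[0][0]*d,(v-K[1][2])/K[1][1]*d,d],-1)
    rot=R.from_quat(q) if np.size(q)==4 else R.from_matrix(q)
    w=rot.apply(p.reshape(-1,3)).reshape(p.shape)+np.array(o); w[d==0]=np.nan
    return w
def load(s):
    z=np.load('pics/'+s+'.npz'); return z['im'],cloud(z['d'],z['K'],z['o'],z['q'])
E
python3 - <<'E'
from h import *
for n in ['scene','side']:
    im,d,i=snap(n,n+'1.png'); print(n,i)
s=ctrl.get_state(); print(s)
E
```

```text
scene {'K': array([[388.62586928,   0.        , 314.73739561],
       [  0.        , 388.62586928, 199.29098331],
       [  0.        ,   0.        ,   1.        ]]), 'origin': array([1.17076643, 0.04625906, 1.02441857]), 'orientation': array([ 0.63973059,  0.70306496, -0.22804159, -0.21081146])}
side {'K': array([[434.30337135,   0.        , 320.1935532 ],
       [  0.        , 434.30337135, 194.59442504],
       [  0.        ,   0.        ,   1.        ]]), 'origin': array([ 0.15265009, -0.70035104,  1.00502463]), 'orientation': array([ 0.90905302, -0.22866612,  0.07779854, -0.33953174])}
{'time': 0.1, 'qpos': array([-1.50008865e-01,  2.87076345e-01,  1.57802859e+00, -2.51310148e-05,
        1.27860167e+00, -1.50017865e-01]), 'dq': array([-0.00054199, -0.00105709, -0.0031226 ,  0.0018109 ,  0.00181863,
       -0.00030032]), 'joint_efforts': array([ 1.14915063e-03, -4.07295120e+01, -2.93698221e+01, -1.06323112e-04,
        3.42678482e-03, -4.41654265e-06]), 'eef_pos': array([6.74354817e-01, 1.14455795e-04, 2.05387131e-01]), 'tcp_rot': array([ 7.07100636e-01,  7.07112136e-01, -6.36982911e-04, -8.43560495e-04]), 'contact_force': array([-0.49942754,  0.20188642,  0.86723368]), 'wrist_torque': array([ 0.01142497,  0.04450053, -0.02388625]), 'finger_force': 0.0, 'opening': 0.9959003452578777}
```

View pics/scene1.png

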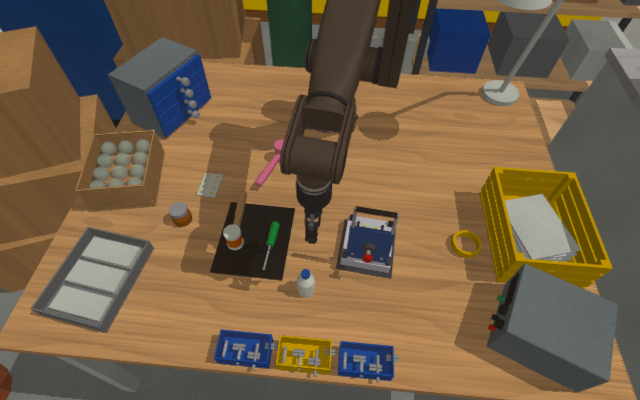

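View pics/side1.png

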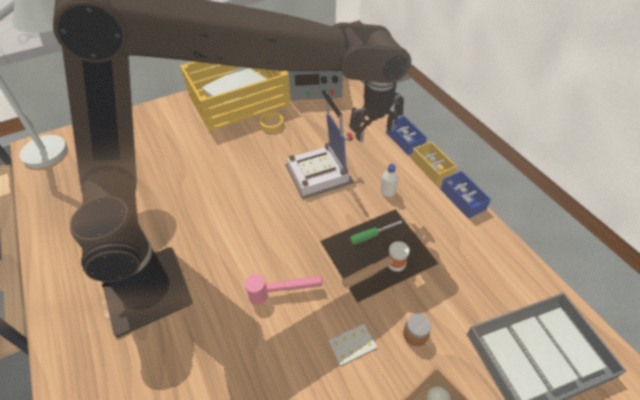

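The scene view shows the mat at (255,240), mallet head (233,237), jig at (368,240) with its cover up, and the red punch at (368,257). The side view shows the cover upright at (337,140), mallet (398,257) and the pink decoy at (265,288). Next I'll measure with the depth data.

```bash
python3 - <<'E'
from h import *
for n in ['scene','side']:
    im,w=load(n+'1.png'); hsv=cv2.cvtColor(im,cv2.COLOR_BGR2HSV); h,s,v=cv2.split(hsv)
    def rep(name,m):
        m=m&np.isfinite(w[...,2])
        k,l,st,c=cv2.connectedComponentsWithStats(m.astype(np.uint8))
        for j in np.argsort(-st[1:,4])[:2]+1:
            p=w[l==j]; print(n,name,st[j],c[j].round(),'min',np.percentile(p,3,0).round(3),'med',np.median(p,0).round(3),'max',np.percentile(p,97,0).round(3))
    z=w[...,2]; x=w[...,0]; y=w[...,1]
    box=(x>0.4)&(x<1.05)&(y>-.5)&(y<.5)&(z<.3)&(z>-.02)
    rep('red',box&((h<5)|(h>174))&(s>170)&(v>100)&(y>0))
    rep('orange',box&(h>5)&(h<14)&(s>150)&(y<0)&(v>120))
    rep('green',box&(h>45)&(h<80)&(s>120))
    rep('black',box&(v<45)&(z<.015))
    rep('blue',box&(h>105)&(h<125)&(s>90)&(y>-.0)&(x<.9)&(z>.05))
    rep('tall',box&(z>.03)&(y<0.0)&(y>-.3)&(x<.85)&(x>.5)&(z<.1))
    rep('tallj',box&(z>.03)&(y>0.05)&(y<.28)&(x<.85)&(x>.5))
a=cv2.imread('pics/scene1.png')[170:290,200:420]; b=cv2.imread('pics/side1.png')[80:310,270:450]
a=cv2.resize(a,None,fx=2.4,fy=2.4,interpolation=3)[:, :]; b=cv2.resize(b,None,fx=1.48*1.0,fy=1.48,interpolation=3)
H=max(a.shape[0],b.shape[0]); o=np.zeros((H,a.shape[1]+b.shape[1],3),np.uint8); o[:a.shape[0],:a.shape[1]]=a;o[:b.shape[0],a.shape[1]:]=b
print(o.shape); cv2.imwrite('pics/c1.png',o)
E
```

```text
scene red [363 254   9   8  57] [367. 258.] min [0.683 0.131 0.118] med [0.693 0.141 0.13 ] max [0.695 0.151 0.136]
scene red [489 325   7   6  24] [492. 328.] min [0.806 0.462 0.034] med [0.811 0.467 0.04 ] max [0.816 0.475 0.044]
scene green [266 221  13  26 213] [272. 233.] min [ 0.542 -0.144  0.005] med [ 0.581 -0.13   0.027] max [ 0.618 -0.12   0.033]
scene green [498 298   1   2   2] [498. 298.] min [0.729 0.499 0.037] med [0.73  0.499 0.037] max [0.731 0.499 0.038]
scene black [ 211  204   83   75 3701] [257. 244.] min [ 0.476 -0.282  0.001] med [ 0.622 -0.176  0.005] max [ 0.708 -0.088  0.008]
scene black [224 203  13  24 143] [231. 214.] min [ 0.468 -0.287  0.   ] med [ 0.513 -0.278  0.004] max [ 0.548 -0.267  0.007]
scene blue [ 346  226   49   37 1095] [370. 242.] min [0.638 0.094 0.062] med [0.648 0.147 0.141] max [0.658 0.199 0.184]
scene blue [341 341   3   2   3] [342. 341.] min [0.883 0.089 0.05 ] med [0.883 0.091 0.051] max [0.885 0.094 0.051]
scene tall [223 204  21  42 468] [234. 228.] min [ 0.507 -0.26   0.033] med [ 0.608 -0.239  0.059] max [ 0.635 -0.219  0.073]
[... 294 characters left out ...]
] min [ 0.59  -0.266  0.028] med [ 0.596 -0.261  0.039] max [ 0.606 -0.253  0.048]
side blue [399 134   3   2   3] [400. 134.] min [0.878 0.134 0.05 ] med [0.879 0.139 0.05 ] max [0.88  0.141 0.051]
side blue [396 130   1   2   2] [396. 130.] min [0.877 0.158 0.051] med [0.878 0.16  0.051] max [0.879 0.162 0.051]
side tall [361 241  48  38 669] [389. 259.] min [ 0.506 -0.266  0.035] med [ 0.589 -0.249  0.051] max [ 0.627 -0.224  0.074]
side tall [381 170  18  22 291] [390. 180.] min [ 0.711 -0.04   0.032] med [ 0.725 -0.028  0.068] max [ 0.75  -0.005  0.096]
side tallj [ 288   94   65   96 2503] [324. 155.] min [0.508 0.08  0.035] med [0.613 0.139 0.046] max [0.646 0.212 0.26 ]
(340, 794, 3)
```

View pics/c1.png

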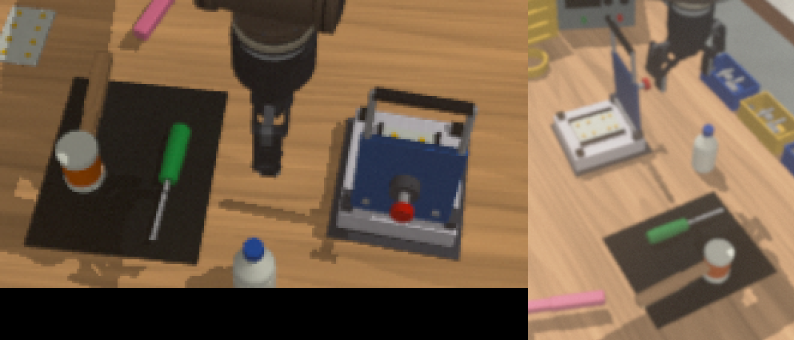

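```bash
cat > m.py <<'E'
from h import *
import sys
def line(p):
    c=p.mean(0); d=np.linalg.svd(p-c,full_matrices=False)[2][0]; return c,d
def rep(name):
    im,w=load(name); x,y,z=w[...,0],w[...,1],w[...,2]
    P=lambda m:w[m&np.isfinite(z)]
    t=P((x>.45)&(x<.7)&(y<-.19)&(y>-.31)&(z>.068)&(z<.085))
    if len(t)>5:
        (cx,cy),r=cv2.minEnclosingCircle(t[:,:2].astype(np.float32)); print(name,'head top',t.mean(0).round(4),(cx,cy),r,len(t))
    t=P((x>.43)&(x<.575)&(y<-.19)&(y>-.31)&(z>.035)&(z<.06))
    if len(t)>5:
        c,d=line(t); top=t[t[:,2]>np.percentile(t[:,2],50)]
        print(name,'handle',c.round(4),d.round(4),'z95',np.percentile(t[:,2],[50,95]).round(4),'xr',t[:,0].min(),t[:,0].max(),len(t))
    t=P((x>.55)&(x<.75)&(y>.05)&(y<.25)&(z>.22)&(z<.3))
    if len(t)>5:
        c,d=line(t); print(name,'bar+arms',c.round(4),'min',t.min(0).round(4),'max',t.max(0).round(4))
        tb=t[t[:,2]>t[:,2].max()-.015]; c,d=line(tb); print(name,'bar',c.round(4),d.round(4),'min',tb.min(0).round(4),'max',tb.max(0).round(4),len(tb))
    t=P((x>.6)&(x<.7)&(y>.09)&(y<.2)&(z>.07)&(z<.175)&(abs(x-.645)<.014))
    if len(t)>30:
        c=t.mean(0); n=np.linalg.svd(t-c,full_matrices=False)[2][2]; print(name,'plate',c.round(4),n.round(4),len(t))
    t=P((x>.45)&(x<.72)&(y>.04)&(y<.25)&(z>.033)&(z<.048))
    if len(t)>30:
        print(name,'base',cv2.minAreaRect(t[:,:2].astype(np.float32)*1000), np.median(t[:,2]))
    t=P((x>.45)&(x<.72)&(y>.04)&(y<.25)&(z>.003)&(z<.048))
for n in sys.argv[1:]: rep(n)
E
python3 m.py scene1.png side1.png
```

```text
scene1.png head top [ 0.6131 -0.2414  0.0709] (0.612910270690918, -0.24044065177440643) 0.02549782209098339 191
scene1.png handle [ 0.5107 -0.2424  0.0457] [ 0.9998  0.0191 -0.0102] z95 [0.0465 0.0496] xr 0.44747479486498876 0.5729210519523552 252
scene1.png bar+arms [0.6362 0.1469 0.2539] min [0.623  0.0924 0.2202] max [0.6464 0.2003 0.2628]
scene1.png bar [0.6357 0.1464 0.2578] [0.1016 0.9948 0.0047] min [0.623  0.0927 0.2479] max [0.6449 0.2003 0.2628] 259
scene1.png plate [0.6488 0.1446 0.1285] [ 0.9909 -0.1011  0.089 ] 866
scene1.png base ((583.3931274414062, 151.7198486328125), (139.59046936035156, 157.32484436035156), 84.4484634399414) 0.03904920429391079
side1.png head top [ 0.6084 -0.2432  0.0719] (0.6094141602516174, -0.24275298416614532) 0.026354406028985977 256
side1.png handle [ 0.5044 -0.2476  0.0471] [-0.9996 -0.0271  0.0017] z95 [0.0481 0.0516] xr 0.44369409334614085 0.5749908994852106 464
side1.png bar+arms [0.6281 0.1367 0.253 ] min [0.6189 0.0901 0.2208] max [0.6408 0.1988 0.2659]
side1.png bar [0.6278 0.1398 0.2593] [-0.0927 -0.9955 -0.0205] min [0.6189 0.0918 0.2513] max [0.6407 0.1971 0.2659] 140
side1.png plate [0.6376 0.1458 0.1206] [-0.9923  0.0901 -0.0853] 295
side1.png base ((580.2299194335938, 149.91342163085938), (143.95518493652344, 157.35491943359375), 84.06947326660156) 0.04147149902752212
```

```bash
python3 -m crank '[[0,0,-5,0,0,0],[2,-1,-9,0,0,0],[6,-2,-12,0,0,0],[10,-3,-13,0,0,0.05],[14.6,-4.3,-13,0,0,0.098],[14.6,-4.3,-13,0,0,0.098],[14.6,-4.3,-13,0,0,0.098],[14.6,-4.3,-13,0,0,0.098]]' 1 40
python3 - <<'E'
from h import *
print(ctrl.get_state()['eef_pos'])
im,d,i=snap('wrist','w1.png'); print(i['origin'],i['orientation'],(d>0).mean(),d[d>0].min())
E
python3 m.py w1.png
```

```text
time: 0.9
eef_pos: [0.632, 0.1452, 0.3357]
tcp_rot: [0.741, 0.671, -0.001, -0.0]
contact_force: [0.4, -0.3, 0.2]
opening: 1.002
finger_force: 0.0
[0.63197024 0.14519682 0.33570244]
[0.6391047  0.22701892 0.50337199] [ 0.98559193 -0.04782741 -0.00799329  0.16204073] 0.99606640625 0.062834665
w1.png head top [ 0.6086 -0.2213  0.0715] (0.6095914840698242, -0.2258974015712738) 0.019005637615919113 89
w1.png handle [ 0.5018 -0.2374  0.0444] [-0.998  -0.0557  0.0294] z95 [0.0456 0.05  ] xr 0.4459743139370441 0.5748887035444046 540
w1.png bar+arms [0.6311 0.1526 0.2599] min [0.619  0.0935 0.2204] max [0.6426 0.2008 0.2639]
w1.png bar [0.6309 0.1516 0.2604] [-0.1004 -0.9949  0.0074] min [0.619  0.0935 0.249 ] max [0.6415 0.2008 0.2639] 1824
w1.png plate [0.6495 0.1479 0.1325] [-0.9913  0.0921 -0.0943] 553
w1.png base ((580.2811279296875, 151.73272705078125), (139.81051635742188, 155.03207397460938), 84.31319427490234) 0.04114009124299478
```

View pics/w1.png

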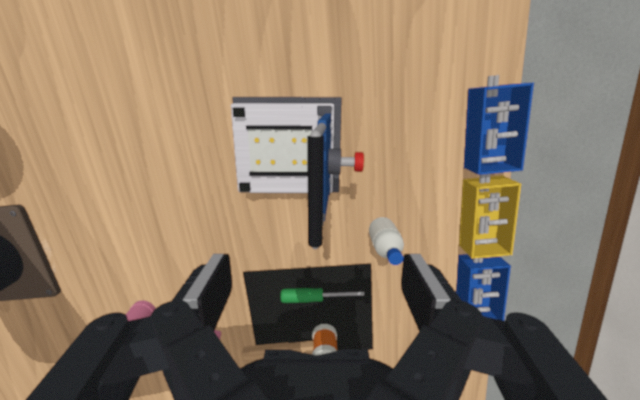

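The wrist picture shows the bar upright at (316,130–245), between the open fingers and aligned with the pads. I'll go down 9.8 cm and grip gently.

```bash
python3 -m crank '[[0.2,-0.1,4,0,0,0],[0.2,-0.1,7.5,0,0,0],[0.2,-0.1,9.8,0,0,0],[0.2,-0.1,9.8,0,0,0],[0.2,-0.1,9.8,0,0,0]]' 1 40
python3 -m crank '[[0,0,0,0,0,0],[0,0,0,0,0,0],[0,0,0,0,0,0],[0,0,0,0,0,0],[0,0,0,0,0,0],[0,0,0,0,0,0],[0,0,0,0,0,0],[0,0,0,0,0,0]]' 0 40
```

```text
time: 1.45
eef_pos: [0.6316, 0.147, 0.2386]
tcp_rot: [0.741, 0.671, -0.0, -0.0]
contact_force: [-0.9, 0.0, -0.5]
opening: 1.002
finger_force: 0.0
time: 2.25
eef_pos: [0.6312, 0.1482, 0.2386]
tcp_rot: [0.741, 0.672, -0.0, -0.0]
contact_force: [0.6, 0.3, 0.6]
opening: -0.001
finger_force: 0.0
```

```bash
python3 - <<'E'
from h import *
snap('scene','s2.png'); im2=snap('wrist','w2.png')[0]
a=cv2.imread('pics/s2.png')[150:310,280:440]
o=np.zeros((400,800,3),np.uint8); o[:,:400]=cv2.resize(a,(400,400)); o[:250,400:]=cv2.resize(im2,(400,250)); cv2.imwrite('pics/c2.png',o)
print(ctrl.get_state()['finger_force'])
E
python3 m.py s2.png w2.png | grep -v handle
```

```text
0.0
s2.png head top [ 0.6138 -0.2411  0.0708] (0.6126582622528076, -0.24125517904758453) 0.02535751834511757 198
s2.png bar+arms [0.6369 0.1463 0.2546] min [0.6231 0.0925 0.2204] max [0.6467 0.2006 0.2836]
s2.png bar [0.6437 0.1455 0.2748] [-0.3532 -0.9344 -0.046 ] min [0.6365 0.1367 0.2691] max [0.6467 0.1572 0.2836] 21
s2.png plate [0.6489 0.1448 0.1292] [ 0.9912 -0.0985  0.088 ] 865
s2.png base ((582.82763671875, 151.6983184814453), (139.8260040283203, 158.07708740234375), 84.6856689453125) 0.039105200705488175
w2.png bar+arms [0.6325 0.169  0.2704] min [0.6174 0.0939 0.22  ] max [0.6446 0.2009 0.3   ]
w2.png bar [0.6313 0.1576 0.292 ] [ 0.9953 -0.097  -0.0022] min [0.6174 0.1509 0.285 ] max [0.6446 0.1604 0.3   ] 951
w2.png plate [0.6504 0.1491 0.1314] [-0.9929  0.0836 -0.0848] 756
w2.png base ((580.3603515625, 151.88836669921875), (138.72312927246094, 155.00172424316406), 84.38323211669922) 0.04112254655115133
```

View pics/c2.png

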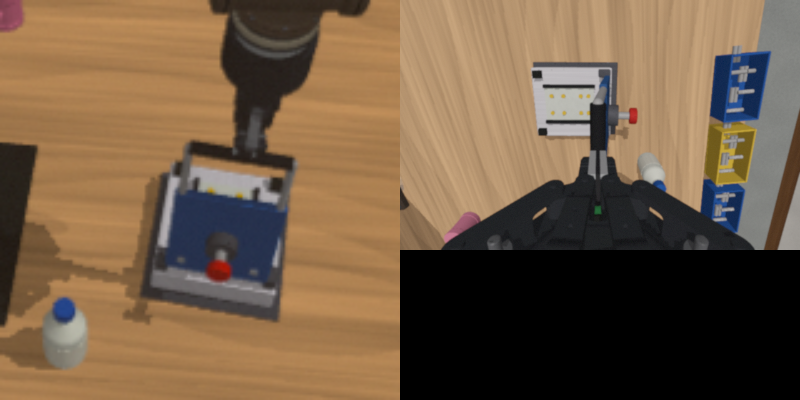

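```bash
python3 - <<'E'
from h import *
for n in ['s2.png','w2.png']:
    im,w=load(n)
    x,y,z=w[...,0],w[...,1],w[...,2]
    # near-tool points by height slices
    for a in np.arange(.21,.33,.01):
        m=(abs(y-.148)<.02)&(abs(x-.631)<.06)&(z>a)&(z<a+.01)
        if m.sum()>2: print(n,round(a,2),m.sum(),w[m].min(0).round(3),w[m].max(0).round(3))
im=snap('side','sd2.png')[0]
a=im[60:200,270:450]; cv2.imwrite('pics/c3.png',cv2.resize(a,(720,560),interpolation=3))
E
```

```text
s2.png 0.25 55 [0.623 0.128 0.25 ] [0.643 0.167 0.26 ]
s2.png 0.26 16 [0.63 0.13 0.26] [0.641 0.168 0.27 ]
s2.png 0.27 17 [0.637 0.138 0.271] [0.647 0.154 0.279]
s2.png 0.3 4 [0.637 0.136 0.306] [0.644 0.161 0.31 ]
s2.png 0.31 13 [0.641 0.133 0.311] [0.66  0.16  0.318]
s2.png 0.32 19 [0.646 0.131 0.32 ] [0.663 0.162 0.33 ]
s2.png 0.33 21 [0.638 0.13  0.33 ] [0.668 0.164 0.338]
w2.png 0.25 169 [0.624 0.154 0.254] [0.639 0.168 0.26 ]
w2.png 0.26 415 [0.625 0.156 0.26 ] [0.638 0.168 0.27 ]
w2.png 0.27 512 [0.617 0.153 0.27 ] [0.645 0.16  0.28 ]
w2.png 0.28 631 [0.617 0.153 0.28 ] [0.645 0.16  0.29 ]
w2.png 0.29 620 [0.617 0.151 0.29 ] [0.645 0.16  0.3  ]
w2.png 0.3 1348 [0.601 0.137 0.3  ] [0.661 0.163 0.31 ]
w2.png 0.31 4475 [0.592 0.136 0.31 ] [0.67  0.165 0.32 ]
w2.png 0.32 5800 [0.586 0.136 0.32 ] [0.677 0.167 0.33 ]
w2.png 0.33 8659 [0.578 0.134 0.33 ] [0.686 0.168 0.34 ]
```

View pics/c3.png

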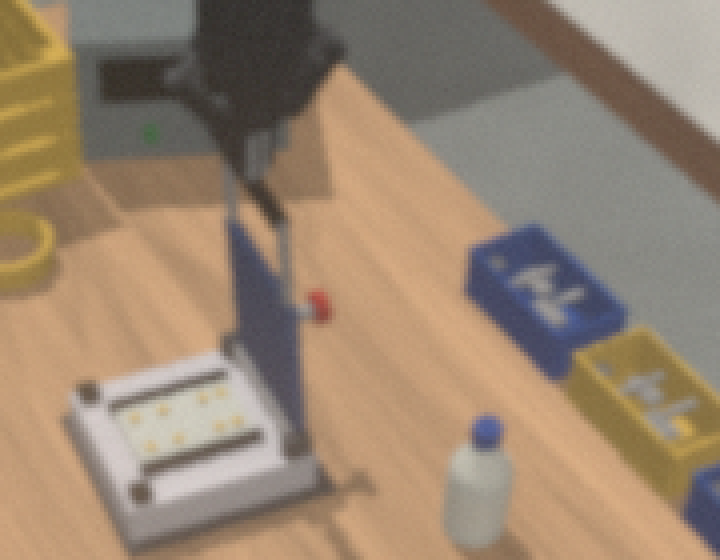

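The side view shows the shut fingertips sitting on top of the bar at (262,180), not around it, so the tips are about 3 cm higher than the reading says. I'll check this in clear air.

```bash
python3 -m crank '[[0,0,-3,0,0,0],[0,0,-5,0,0,0],[0,0,-5,0,0,0],[0,0,-5,0,0,0]]'
python3 - <<'E'
from h import *
s=ctrl.get_state(); print(ctrl.pinch_z,s['eef_pos'],s['qpos'].round(4))
for n in ['scene','side','wrist']:
    snap(n,n+'3.png'); im,w=load(n+'3.png'); x,y,z=w[...,0],w[...,1],w[...,2]
    m=(abs(y-.148)<.03)&(abs(x-.631)<.03)&(z>.275)&(z<.36)
    p=w[m]; print(n,m.sum(),np.percentile(p[:,2],[0,1,5,20]).round(4), p[p[:,2]<np.percentile(p[:,2],5)].mean(0).round(4))
z=np.load('pics/w1.png.npz'); _,w=load('w1.png'); x,y,zz=w[...,0],w[...,1],w[...,2]
m=(abs(y-.148)<.05)&(abs(x-.631)<.08)&(zz>.275); print('open',np.percentile(w[m][:,2],[0,1,5]),w[m].min(0))
i=ctrl.camera_info('wrist'); r=R.from_quat(s['tcp_rot']); print('cam in tool',r.inv().apply(i['origin']-s['eef_pos']))
E
```

```text
time: 2.8
eef_pos: [0.6312, 0.1481, 0.2885]
tcp_rot: [0.741, 0.672, 0.0, 0.0]
contact_force: [-0.4, 0.8, -0.6]
opening: -0.0
finger_force: 0.0
0.0187 [0.63120923 0.14812721 0.28851294] [ 0.0743  0.179   1.5557 -0.      1.4065  0.1722]
scene 44 [0.3126 0.3133 0.3163 0.3215] [0.6386 0.1449 0.3144]
side 158 [0.3139 0.3152 0.3188 0.3261] [0.629  0.1405 0.3165]
wrist 3820 [0.3132 0.3165 0.3209 0.3311] [0.6308 0.158  0.3182]
open [0.3730556  0.38021855 0.39345894] [0.55808419 0.12673015 0.3730556 ]
cam in tool [ 0.08193328 -0.00136565 -0.16557456]
```

All three views put the real shut tip 25 mm above the reported TCP, and 37 mm above it when open. I'll correct every height for that. Opening first, then going 7.6 cm down.

```bash
python3 -m crank '[[0,0,0,0,0,0],[0,0,0,0,0,0],[0,0,0,0,0,0],[0,0,0,0,0,0],[0,0,0,0,0,0],[0,0,4,0,0,0],[0,0,7.6,0,0,0],[0,0,7.6,0,0,0],[0,0,7.6,0,0,0]]' 0.8 40
python3 -m crank '[[0,0,0,0,0,0],[0,0,0,0,0,0],[0,0,0,0,0,0],[0,0,0,0,0,0],[0,0,0,0,0,0],[0,0,0,0,0,0],[0,0,0,0,0,0]]' 0 40
```

```text
time: 3.85
eef_pos: [0.631, 0.1481, 0.2125]
tcp_rot: [0.741, 0.672, -0.001, -0.0]
contact_force: [1.0, 0.2, 1.1]
opening: 0.801
finger_force: 0.0
time: 4.55
eef_pos: [0.6319, 0.1482, 0.2142]
tcp_rot: [0.741, 0.672, 0.001, 0.001]
contact_force: [0.0, 0.9, 4.0]
opening: 0.148
finger_force: 39.2
```

```bash
python3 - <<'E'
import numpy as np
t=np.linspace(1.483,0,31); x=-.205*np.cos(t)+.006*np.sin(t); z=.205*np.sin(t)+.006*np.cos(t)
for k in (0,10,20):
    print([[0,round(100*(x[j]-x[k]),1),round(-100*(z[j]-z[k]),1)] for j in range(k+1,k+11)])
E
```

```text
[[0, np.float64(-1.0), np.float64(0.1)], [0, np.float64(-2.0), np.float64(0.2)], [0, np.float64(-3.0), np.float64(0.4)], [0, np.float64(-4.0), np.float64(0.6)], [0, np.float64(-5.0), np.float64(0.9)], [0, np.float64(-5.9), np.float64(1.2)], [0, np.float64(-6.9), np.float64(1.6)], [0, np.float64(-7.8), np.float64(2.0)], [0, np.float64(-8.7), np.float64(2.5)], [0, np.float64(-9.6), np.float64(3.0)]]
[[0, np.float64(-0.8), np.float64(0.6)], [0, np.float64(-1.7), np.float64(1.1)], [0, np.float64(-2.5), np.float64(1.8)], [0, np.float64(-3.2), np.float64(2.5)], [0, np.float64(-3.9), np.float64(3.2)], [0, np.float64(-4.6), np.float64(3.9)], [0, np.float64(-5.3), np.float64(4.7)], [0, np.float64(-5.9), np.float64(5.5)], [0, np.float64(-6.5), np.float64(6.3)], [0, np.float64(-7.0), np.float64(7.2)]]
[[0, np.float64(-0.5), np.float64(0.9)], [0, np.float64(-0.9), np.float64(1.8)], [0, np.float64(-1.3), np.float64(2.7)], [0, np.float64(-1.7), np.float64(3.7)], [0, np.float64(-2.0), np.float64(4.7)], [0, np.float64(-2.2), np.float64(5.6)], [0, np.float64(-2.4), np.float64(6.6)], [0, np.float64(-2.6), np.float64(7.6)], [0, np.float64(-2.7), np.float64(8.6)], [0, np.float64(-2.7), np.float64(9.7)]]
```

```bash
python3 -m crank '[[0,-1,0.1,0,0,0],[0,-2,0.2,0,0,0],[0,-3,0.4,0,0,0],[0,-4,0.6,0,0,0],[0,-5,0.9,0,0,0],[0,-5.9,1.2,0,0,0],[0,-6.9,1.6,0,0,0],[0,-7.8,2.0,0,0,0],[0,-8.7,2.5,0,0,0],[0,-9.6,3.0,0,0,0]]' 0 30
python3 -c "
from plant import ctrl;s=ctrl.get_state();print(s['contact_force'],s['wrist_torque'])"
```

```text
time: 5.55
eef_pos: [0.5347, 0.1578, 0.1818]
tcp_rot: [0.741, 0.672, 0.0, -0.0]
contact_force: [-1.6, 3.2, 3.7]
opening: 0.146
finger_force: 40.5
[-1.56730598  3.15649043  3.66420139] [ 0.50475615 -0.08513224  0.0055944 ]
```

```bash
python3 -m crank '[[0,-0.8,0.6,0,0,0],[0,-1.7,1.1,0,0,0],[0,-2.5,1.8,0,0,0],[0,-3.2,2.5,0,0,0],[0,-3.9,3.2,0,0,0],[0,-4.6,3.9,0,0,0],[0,-5.3,4.7,0,0,0],[0,-5.9,5.5,0,0,0],[0,-6.5,6.3,0,0,0],[0,-7.0,7.2,0,0,0]]'
python3 -m crank '[[0,-0.5,0.9,0,0,0],[0,-0.9,1.8,0,0,0],[0,-1.3,2.7,0,0,0],[0,-1.7,3.7,0,0,0],[0,-2.0,4.7,0,0,0],[0,-2.2,5.6,0,0,0],[0,-2.4,6.6,0,0,0],[0,-2.5,7.4,0,0,0],[0,-2.6,8.0,0,0,0],[0,-2.6,8.0,0,0,0]]'
```

```text
time: 6.55
eef_pos: [0.4656, 0.1644, 0.1101]
tcp_rot: [0.741, 0.672, 0.0, 0.0]
contact_force: [3.0, 3.8, -0.1]
opening: 0.144
finger_force: 39.7
time: 7.55
eef_pos: [0.4397, 0.1667, 0.0296]
tcp_rot: [0.741, 0.672, -0.001, -0.0]
contact_force: [1.2, 3.5, -1.8]
opening: 0.144
finger_force: 38.7
```

```bash
python3 -m crank '[[0,-0.05,0.3,0,0,0],[0,-0.05,0.6,0,0,0],[0,-0.1,0.9,0,0,0],[0,-0.1,1.1,0,0,0],[0,-0.1,1.3,0,0,0],[0,-0.1,1.5,0,0,0],[0,-0.1,1.5,0,0,0]]'
python3 - <<'E'
from h import *
for n in ['scene','side']:
    snap(n,n+'4.png'); im,w=load(n+'4.png'); x,y,z=w[...,0],w[...,1],w[...,2]
    h,s,v=cv2.split(cv2.cvtColor(im,cv2.COLOR_BGR2HSV))
    m=(h>105)&(h<125)&(s>90)&(abs(y-.15)<.07)&(abs(x-.58)<.08)&(z>.03); p=w[m]
    if len(p)>20:
        c=p.mean(0); nn=np.linalg.svd(p-c,full_matrices=False)[2][2]; print(n,'plate',c.round(4),nn.round(4),len(p))
    m=((h<5)|(h>174))&(s>170)&(v>100)&(abs(y-.15)<.05)&(abs(x-.58)<.05)&(z>.05)
    print(n,'red',m.sum(),w[m].min(0),w[m].max(0),w[m&(z>.1)].mean(0))
E
```

```text
time: 8.25
eef_pos: [0.4389, 0.1668, 0.0153]
tcp_rot: [0.741, 0.672, -0.0, -0.0]
contact_force: [-0.1, 0.5, 0.5]
opening: 0.148
finger_force: 39.0
scene plate [0.5822 0.1526 0.0599] [-8.e-04 -8.e-04  1.e+00] 1389
scene red 61 [0.54428891 0.14167994 0.06038263] [0.58968465 0.17008406 0.10945568] [0.57885397 0.15280575 0.10471473]Traceback (most recent call last):
  File "<stdin>", line 9, in <module>
    return umr_minimum(a, axis, None, out, keepdims, initial, where)
ValueError: zero-size array to reduction operation minimum which has no identity
```

The plate is level at z=0.0599. I'll press slightly onto the stops, then release.

```bash
python3 -m crank '[[0,0,0.1,0,0,0],[0,0,0.2,0,0,0],[0,0,0.3,0,0,0],[0,0,0.3,0,0,0]]'
python3 -m crank '[[0,0,0.3,0,0,0],[0,0,0.3,0,0,0],[0,0,0.3,0,0,0]]'
```

```text
time: 8.75
eef_pos: [0.4388, 0.1668, 0.0146]
tcp_rot: [0.741, 0.672, -0.002, -0.001]
contact_force: [-7.3, -1.6, 15.2]
opening: 0.142
finger_force: 40.8
time: 9.05
eef_pos: [0.4387, 0.1669, 0.0141]
tcp_rot: [0.74, 0.672, -0.003, -0.001]
contact_force: [-15.1, -4.1, 32.0]
opening: 0.148
finger_force: 42.7
```

```bash
python3 -m crank '[[0,0,-0.2,0,0,0],[0,0,-0.5,0,0,0],[0,0,-0.5,0,0,0]]'
python3 -m crank '[[0,0,0,0,0,0],[0,0,0,0,0,0],[0,0,0,0,0,0],[0,0,0,0,0,0],[0,0,-1,0,0,0],[0,0,-3,0,0,0],[0,0,-7,0,0,0],[0,0,-11,0,0,0],[0,0,-15,0,0,0],[0,0,-17,0,0,0]]' 0.45 40
```

```text
time: 9.35
eef_pos: [0.4388, 0.1669, 0.0146]
tcp_rot: [0.741, 0.672, -0.0, -0.0]
contact_force: [0.9, 0.4, 1.5]
opening: 0.147
finger_force: 39.9
time: 10.35
eef_pos: [0.441, 0.1673, 0.1899]
tcp_rot: [0.741, 0.672, 0.003, 0.002]
contact_force: [1.2, -0.3, 1.0]
opening: 0.449
finger_force: 0.0
```

```bash
python3 - <<'E'
from h import *
s=ctrl.get_state(); print(s['eef_pos'],s['tcp_rot'])
for n in ['scene','side','wrist']:
    snap(n,n+'5.png'); im,w=load(n+'5.png'); x,y,z=w[...,0],w[...,1],w[...,2]
    h,ss,v=cv2.split(cv2.cvtColor(im,cv2.COLOR_BGR2HSV))
    m=(h>105)&(h<125)&(ss>90)&(abs(y-.15)<.07)&(abs(x-.58)<.08)&(z>.03); p=w[m]
    if len(p)>20:
        c=p.mean(0); nn=np.linalg.svd(p-c,full_matrices=False)[2][2]; print(n,'plate',c.round(4),nn.round(4),len(p))
    m=((h<8)|(h>172))&(ss>150)&(v>60)&(abs(y-.15)<.05)&(abs(x-.58)<.05)&(z>.098)
    if m.sum()>3: print(n,'red',m.sum(),w[m].min(0).round(4),w[m].max(0).round(4),np.median(w[m],0).round(4),cv2.minEnclosingCircle(w[m][:,:2].astype(np.float32)))
    m=(x>.42)&(x<.46)&(abs(y-.165)<.06)&(z>.04)&(z<.08)
    if m.sum()>3: print(n,'bar',w[m].mean(0).round(4),w[m].max(0))
E
python3 m.py scene5.png side5.png wrist5.png | egrep 'head|handle'
```

```text
[0.44101372 0.1673495  0.18986963] [0.74084038 0.67167065 0.00312247 0.00207646]
scene plate [0.5822 0.1528 0.0597] [-0.0039 -0.0018  1.    ] 1384
scene red 62 [0.5659 0.1418 0.0998] [0.5926 0.1649 0.1081] [0.5798 0.1533 0.1043] ((0.579125702381134, 0.15419647097587585), 0.014117931947112083)
scene bar [0.4451 0.1645 0.0588] [0.45806885 0.22038442 0.06659409]
side red 15 [0.5641 0.144  0.1045] [0.5782 0.155  0.1083] [0.5711 0.1487 0.1065] ((0.5711377859115601, 0.14813020825386047), 0.007137619890272617)
side bar [0.4398 0.1572 0.0606] [0.45978431 0.21788063 0.06683316]
wrist plate [0.5718 0.1574 0.0615] [-2.5e-03  5.0e-04  1.0e+00] 12084
wrist red 673 [0.5614 0.1407 0.0981] [0.5859 0.1655 0.1088] [0.5721 0.154  0.1063] ((0.5731438398361206, 0.15302930772304535), 0.012951278127729893)
wrist bar [0.4409 0.1678 0.0613] [0.45997123 0.21972498 0.06538593]
scene5.png head top [ 0.6136 -0.2412  0.0707] (0.6130630373954773, -0.24152426421642303) 0.025702767074108124 186
scene5.png handle [ 0.512  -0.2423  0.046 ] [ 0.9996  0.0279 -0.0066] z95 [0.0465 0.0501] xr 0.45002503117715276 0.5749825830328147 252
side5.png head top [ 0.6087 -0.2431  0.0718] (0.6088330149650574, -0.2416682243347168) 0.026111798360943794 260
side5.png handle [ 0.5046 -0.2476  0.0469] [-0.9996 -0.0265  0.0016] z95 [0.0482 0.0515] xr 0.4430233674578615 0.574851588693855 469
```

The cover is level and closed, and the punch is at (0.574, 0.153) with its top at 0.107. The mallet head is at (0.611, -0.2415), yaw about 0.026. Moving over the mallet, grasping 48 mm from the head axis.

```bash
python3 -m crank '[[-4,1.6,-2,0,0,0.144],[-8,3.3,-2,0,0,0.289],[-12,5,-2,0,0,0.434],[-16,6.6,-2,0,0,0.579],[-20,8.2,-2,0,0,0.723],[-24,9.9,-2,0,0,0.868],[-28,11.5,-2,0,0,1.013],[-32,13.1,-2,0,0,1.157],[-36,14.7,-2,0,0,1.302],[-39.6,16.35,-2,0,0,1.447]]' 0.7 40
python3 -m crank '[[0,0,0,0,0,0],[0,0,0,0,0,0],[0,0,0,0,0,0]]'
python3 - <<'E'
from h import *
s=ctrl.get_state(); print(s['eef_pos'],s['tcp_rot'],s['qpos'].round(2)); r=R.from_quat(s['tcp_rot']).as_matrix(); print(r.round(3))
snap('wrist','w6.png')
im,w=load('w6.png'); x,y,z=w[...,0],w[...,1],w[...,2]
for a,b in ((.45,.47),(.48,.5),(.51,.53),(.55,.57),(.57,.58)):
    m=(x>a)&(x<b)&(abs(y+.245)<.03)&(z>.04)&(z<.056)
    if m.sum()>3: print(a,m.sum(),w[m].min(0).round(4),w[m].max(0).round(4),np.median(w[m],0).round(4))
m=(z>.066)&(z<.08)&(abs(x-.61)<.04)&(abs(y+.24)<.04)
print(m.sum(),cv2.minEnclosingCircle(w[m][:,:2].astype(np.float32)) if m.sum() else '')
E
```

```text
time: 11.5
eef_pos: [0.5621, -0.2445, 0.2017]
tcp_rot: [1.0, 0.009, -0.002, -0.001]
contact_force: [0.5, 0.1, -0.3]
opening: 0.699
finger_force: 0.0
time: 11.8
eef_pos: [0.5622, -0.2417, 0.203]
tcp_rot: [1.0, 0.014, -0.001, -0.001]
contact_force: [-0.0, 0.2, -0.6]
opening: 0.702
finger_force: 0.0
[ 0.56221459 -0.24173327  0.20298816] [ 0.99990543  0.013658   -0.00125904 -0.00100221] [-0.57  0.15  1.74  0.    1.25  0.97]
[[ 1.     0.027 -0.003]
 [ 0.027 -1.     0.002]
 [-0.002 -0.002 -1.   ]]
0.45 262 [ 0.45   -0.257   0.0447] [ 0.4698 -0.2355  0.0509] [ 0.4601 -0.2462  0.0488]
0.48 292 [ 0.4801 -0.2571  0.0442] [ 0.5    -0.2349  0.0508] [ 0.4903 -0.2459  0.0488]
0.51 304 [ 0.5101 -0.2559  0.0452] [ 0.53   -0.2343  0.051 ] [ 0.52   -0.245   0.0489]
0.55 277 [ 0.55   -0.2532  0.0447] [ 0.5697 -0.2357  0.0503] [ 0.5603 -0.2446  0.048 ]
0.57 143 [ 0.5703 -0.2524  0.0455] [ 0.5799 -0.2355  0.0501] [ 0.575  -0.2443  0.0481]
2003 ((0.6094144582748413, -0.24293193221092224), 0.024999013170599937)
```

View pics/w6.png

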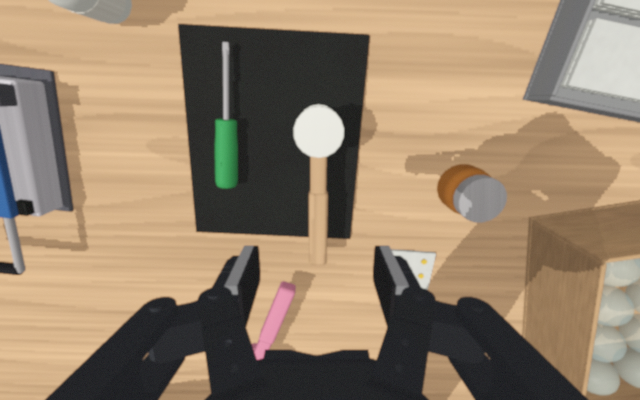

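The wrist picture shows the white head face at (318,131) and the handle straight below it at (318,160–262), centred between the fingers. I'll lower 20.7 cm and grip hard.

```bash
python3 -m crank '[[0,0.28,4.5,0,0,0],[0,0.28,9,0,0,0],[0,0.28,13,0,0,0],[0,0.28,16,0,0,0],[0,0.28,18.5,0,0,0],[0,0.28,20,0,0,0],[0,0.28,20.7,0,0,0],[0,0.28,20.7,0,0,0],[0,0.28,20.7,0,0,0]]' 0.7 100
python3 -c "
from plant import ctrl;s=ctrl.get_state();print(s['eef_pos'],s['contact_force'])"
python3 -m crank '[[0,0,0,0,0,0],[0,0,0,0,0,0],[0,0,0,0,0,0],[0,0,0,0,0,0],[0,0,0,0,0,0],[0,0,0,0,0,0]]' 0 100
```

```text
time: 12.75
eef_pos: [0.5642, -0.2463, -0.0008]
tcp_rot: [1.0, 0.013, 0.001, 0.001]
contact_force: [0.1, 0.2, -0.1]
opening: 0.702
finger_force: 0.0
[ 0.56421394 -0.24628187 -0.00084256] [ 0.07032938  0.20111126 -0.07974902]
time: 13.35
eef_pos: [0.5637, -0.246, -0.0012]
tcp_rot: [1.0, 0.013, 0.0, 0.0]
contact_force: [-1.9, 1.8, 6.1]
opening: 0.19
finger_force: 96.9
```

```bash
python3 -m crank '[[0,0,-1,0,0,0],[0,0,-3,0,0,0],[0,0,-6,0,0,0],[0,0,-10,0,0,0],[0,0,-14,0,0,0],[0,0,-18,0,0,0],[0,0,-20,0,0,0],[0,0,-20,0,0,0],[0,0,-20,0,0,0]]'
python3 - <<'E'
from h import *
s=ctrl.get_state(); print(s['eef_pos'],s['tcp_rot'],s['contact_force'],s['wrist_torque'])
e=s['eef_pos']
for n in ['wrist','scene']:
    snap(n,n+'7.png'); im,w=load(n+'7.png'); x,y,z=w[...,0],w[...,1],w[...,2]
    m=(abs(x-e[0]-.046)<.04)&(abs(y-e[1])<.04)&(z>e[2]+.055)&(z<e[2]+.09)
    p=w[m]; p=p[p[:,0]>e[0]+.018]
    c=p.mean(0); nn=np.linalg.svd(p-c,full_matrices=False)[2][2]
    print(n,len(p),'top z rel eef',np.median(p[:,2])-e[2],'normal',nn.round(3),cv2.minEnclosingCircle(p[:,:2].astype(np.float32)))
E
```

```text
time: 14.25
eef_pos: [0.5621, -0.2454, 0.1958]
tcp_rot: [1.0, 0.013, -0.001, -0.001]
contact_force: [-0.5, 0.4, -4.8]
opening: 0.188
finger_force: 97.1
[ 0.56208159 -0.24538544  0.19579667] [ 9.99915959e-01  1.28806305e-02 -1.30799562e-03 -6.72700966e-04] [-0.45896871  0.39354056 -4.76043879] [0.06326047 0.1580022  0.02127929]
wrist 15826 top z rel eef 0.07304182960637706 normal [ 0.02  -0.001  1.   ] ((0.6078103184700012, -0.24330905079841614), 0.02505519613623619)
scene 314 top z rel eef 0.06974607635557212 normal [-0.138 -0.057 -0.989] ((0.6061202883720398, -0.24397237598896027), 0.030398543924093246)
```

The mallet is held level, with its lower face at eef+7 mm and the head axis at eef+(45.7, 2) mm. Carrying it over the punch.

```bash
python3 -m crank '[[0,-2,0,0,0,0],[0,-6,0,0,0,0],[0,-10.5,0,0,0,0],[-0.5,-15,0,0,0,0],[-1,-19.5,0,0,0,0],[-1.5,-24,0,0,0,0],[-2,-28.5,0,0,0,0],[-2.2,-33,0,0,0,0],[-2.2,-37,0,0,0,0],[-2.2,-39.7,0,0,0,0]]'
python3 -m crank '[[0,0,1,0,0,0],[0,0,3,0,0,0],[0,0,5,0,0,0],[0,0,6,0,0,0],[0,0,6,0,0,0],[0,0,6,0,0,0]]'
python3 - <<'E'
from h import *
s=ctrl.get_state(); print(s['eef_pos'],s['tcp_rot'],s['contact_force'],s['wrist_torque']); e=s['eef_pos']
for n in ['wrist','side','scene']:
    snap(n,n+'8.png'); im,w=load(n+'8.png'); x,y,z=w[...,0],w[...,1],w[...,2]
    m=(abs(x-e[0]-.046)<.04)&(abs(y-e[1])<.04)&(z>e[2]+.055)&(z<e[2]+.09); p=w[m]; p=p[p[:,0]>e[0]+.018]
    if len(p)>5: print(n,np.median(p[:,2]),cv2.minEnclosingCircle(p[:,:2].astype(np.float32)))
    h,ss,v=cv2.split(cv2.cvtColor(im,cv2.COLOR_BGR2HSV))
    m=((h<4)|(h>174))&(ss>170)&(v>60)&(abs(y-.15)<.05)&(abs(x-.58)<.05)&(z>.09)&(z<.12)
    if m.sum()>3: print(n,'red',m.sum(),w[m].min(0).round(4),w[m].max(0).round(4))
a=cv2.resize(cv2.imread('pics/side8.png')[90:230,240:420],(400,311)); b=cv2.resize(cv2.imread('pics/scene8.png')[170:310,290:450],(400,350))
o=np.zeros((350,800,3),np.uint8); o[:311,:400]=a;o[:,400:]=b; cv2.imwrite('pics/c8.png',o)
E
```

```text
time: 15.35
eef_pos: [0.5286, 0.1538, 0.1956]
tcp_rot: [1.0, 0.014, -0.002, -0.001]
contact_force: [0.4, -0.5, -4.0]
opening: 0.186
finger_force: 97.8
time: 15.95
eef_pos: [0.5309, 0.1502, 0.1375]
tcp_rot: [1.0, 0.013, -0.0, 0.0]
contact_force: [0.1, 0.3, -4.4]
opening: 0.187
finger_force: 97.7
[0.53085044 0.15020757 0.13745754] [ 9.99919248e-01  1.27047422e-02 -2.96627281e-04  1.44283008e-06] [ 0.0646144   0.28482364 -4.4098997 ] [0.0313532  0.11457286 0.01361422]
wrist 0.21065879424136172 ((0.5764176249504089, 0.1523655652999878), 0.025197889655828476)
side 0.21103072100818887 ((0.5781629681587219, 0.14899061620235443), 0.027254953980445862)
scene 0.2102570488694273 ((0.5738471746444702, 0.14480698108673096), 0.0357510969042778)
scene red 37 [0.575  0.1419 0.0954] [0.5905 0.1643 0.1075]
```

View pics/c8.png

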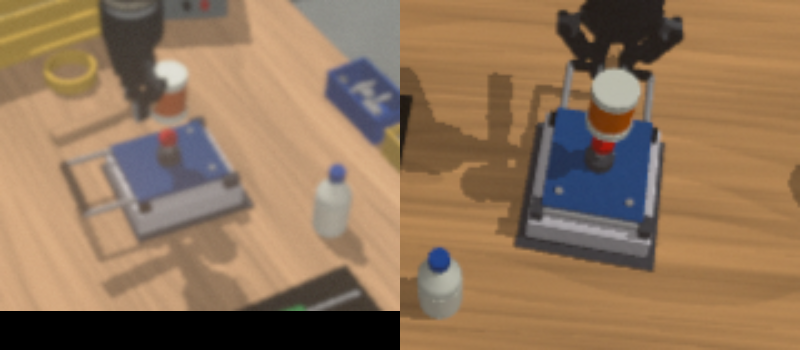

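The head is right above the red punch: side view (168,90) over (168,137), scene (612,105) over (602,148). Pressing down.

```bash
python3 -m crank '[[0,0,1.5,0,0,0],[0,0,3,0,0,0],[0,0,3.6,0,0,0],[0,0,4.0,0,0,0],[0,0,4.4,0,0,0],[0,0,4.8,0,0,0],[0,0,5.0,0,0,0],[0,0,5.0,0,0,0]]' 0 120
python3 -m crank '[[0,0,0.1,0,0,0],[0,0,0.2,0,0,0],[0,0,0.2,0,0,0]]'
```

```text
time: 16.9
eef_pos: [0.5315, 0.1505, 0.0884]
tcp_rot: [1.0, 0.013, 0.001, -0.0]
contact_force: [-3.8, -0.5, 3.3]
opening: 0.18
finger_force: 120.8
time: 17.2
eef_pos: [0.5315, 0.1505, 0.0868]
tcp_rot: [1.0, 0.013, 0.001, -0.0]
contact_force: [-4.9, 1.1, 6.1]
opening: 0.183
finger_force: 121.8
```

```bash
python3 -m crank '[[0,0,0.1,0,0,0],[0,0,0.2,0,0,0],[0,0,0.2,0,0,0]]'
python3 -m crank '[[0,0,0.1,0,0,0],[0,0,0.2,0,0,0],[0,0,0.2,0,0,0]]'
python3 - <<'E'
from h import *
e=ctrl.get_state()['eef_pos']
for n in ['wrist','side']:
    snap(n,n+'9.png'); im,w=load(n+'9.png'); x,y,z=w[...,0],w[...,1],w[...,2]
    m=(abs(x-e[0]-.046)<.04)&(abs(y-e[1])<.04)&(z>e[2]+.055)&(z<e[2]+.09); p=w[m]; p=p[p[:,0]>e[0]+.018]
    c=p.mean(0); print(n,np.median(p[:,2]),np.linalg.svd(p-c,full_matrices=False)[2][2].round(3))
E
```

```text
time: 17.5
eef_pos: [0.5315, 0.1506, 0.0866]
tcp_rot: [1.0, 0.013, 0.0, 0.0]
contact_force: [-10.3, -0.0, 12.8]
opening: 0.184
finger_force: 122.9
time: 17.8
eef_pos: [0.5315, 0.1506, 0.0864]
tcp_rot: [1.0, 0.013, -0.0, 0.0]
contact_force: [-13.1, -2.2, 22.4]
opening: 0.179
finger_force: 124.0
wrist 0.16018935883100593 [0.005 0.002 1.   ]
side 0.1593273477246463 [-0.08  -0.172  0.982]
```

The punch is bottomed (face at 0.094, force climbing with no travel). Returning the mallet.

```bash
python3 -m crank '[[0,0,-0.6,0,0,0],[0,0,-1.2,0,0,0],[0,0,-2,0,0,0],[0,0,-4,0,0,0],[0,0,-8,0,0,0],[0,0,-11.6,0,0,0],[0,0,-11.6,0,0,0]]' 0 100
python3 -m crank '[[0,2,0,0,0,0],[0,6,0,0,0,0],[0,10.5,0,0,0,0],[0.5,15,0,0,0,0],[1,19.5,0,0,0,0],[1.5,24,0,0,0,0],[2,28.5,0,0,0,0],[2.2,33,0,0,0,0],[2.2,37,0,0,0,0],[2.2,39.7,0,0,0,0]]'
python3 -m crank '[[0,0,0,0,0,0],[0,0,3,0,0,0],[0,0,7,0,0,0],[0,0,11,0,0,0],[0,0,14,0,0,0],[0,0,16,0,0,0],[0,0,17.5,0,0,0],[0,0,18.4,0,0,0],[0,0,19,0,0,0],[0,0,19,0,0,0]]'
python3 - <<'E'
from h import *
e=ctrl.get_state()['eef_pos']
for n in ['wrist','scene']:
    snap(n,n+'10.png'); im,w=load(n+'10.png'); x,y,z=w[...,0],w[...,1],w[...,2]
    m=(abs(x-e[0]-.046)<.04)&(abs(y-e[1])<.04)&(z>.065)&(z<.1); p=w[m]; p=p[p[:,0]>e[0]+.018]
    c=p.mean(0); print(n,np.median(p[:,2]),np.linalg.svd(p-c,full_matrices=False)[2][2].round(3),c)
    h,ss,v=cv2.split(cv2.cvtColor(im,cv2.COLOR_BGR2HSV))
    m=((h<8)|(h>172))&(ss>150)&(v>60)&(abs(y-.15)<.05)&(abs(x-.58)<.05)&(z>.07)
    if m.sum()>3: print(n,'red',w[m].max(0).round(4),np.median(w[m],0).round(4))
E
```

```text
time: 18.6
eef_pos: [0.5345, 0.1508, 0.203]
tcp_rot: [1.0, 0.013, 0.006, -0.0]
contact_force: [1.6, 1.0, -3.1]
opening: 0.186
finger_force: 120.3
time: 19.6
eef_pos: [0.5616, -0.2483, 0.1938]
tcp_rot: [1.0, 0.012, -0.002, -0.001]
contact_force: [0.2, 1.0, -3.6]
opening: 0.187
finger_force: 120.1
time: 20.6
eef_pos: [0.5631, -0.2457, 0.0072]
tcp_rot: [1.0, 0.013, -0.0, -0.0]
contact_force: [0.3, -0.1, -4.3]
opening: 0.185
finger_force: 120.1
wrist 0.08032701866438949 [0.017 0.001 1.   ] [ 0.61059384 -0.24361952  0.0802389 ]
scene 0.0792933115112156 [-0.148 -0.051 -0.988] [ 0.61478796 -0.24173327  0.07887144]
scene red [0.5922 0.1648 0.1082] [0.581  0.1531 0.1045]
```

The punch has sprung back and the mallet is 8 mm above its rest height. Setting it down slowly.

```bash
python3 -m crank '[[0,0,0.2,0,0,0],[0,0,0.4,0,0,0],[0,0,0.6,0,0,0],[0,0,0.7,0,0,0],[0,0,0.8,0,0,0],[0,0,0.85,0,0,0],[0,0,0.85,0,0,0]]'
```

```text
time: 21.4
eef_pos: [0.5632, -0.2459, -0.0007]
tcp_rot: [1.0, 0.013, 0.0, 0.0]
contact_force: [0.7, -0.2, -3.2]
opening: 0.186
finger_force: 120.1
```

```bash
python3 -m crank '[[0,0,0.05,0,0,0],[0,0,0.1,0,0,0],[0,0,0.1,0,0,0]]' 0 20
python3 -m crank '[[0,0,0,0,0,0],[0,0,0,0,0,0],[0,0,0,0,0,0],[0,0,0,0,0,0],[0,0,0,0,0,0],[0,0,0,0,0,0]]' 0.6
```

```text
time: 21.7
eef_pos: [0.5634, -0.2461, -0.001]
tcp_rot: [1.0, 0.013, 0.0, 0.0]
contact_force: [-1.9, 1.3, 3.2]
opening: 0.185
finger_force: 120.9
time: 22.3
eef_pos: [0.5632, -0.2459, -0.0019]
tcp_rot: [1.0, 0.013, 0.0, 0.0]
contact_force: [-0.7, -1.0, 0.3]
opening: 0.6
finger_force: 0.0
```

```bash
python3 -m crank '[[0,0,-1,0,0,0],[0,0,-3,0,0,0],[0,0,-7,0,0,0],[0,0,-12,0,0,0],[-2,0,-17,0,0,0],[-5,-4,-20,0,0,0],[-5,-8,-20,0,0,0],[-5,-10,-20,0,0,0],[-5,-10,-20,0,0,0],[-5,-10,-20,0,0,0]]'
python3 - <<'E'
from h import *
for n in ['scene','side']:
    snap(n,n+'11.png'); im,w=load(n+'11.png'); x,y,z=w[...,0],w[...,1],w[...,2]
    h,ss,v=cv2.split(cv2.cvtColor(im,cv2.COLOR_BGR2HSV))
    m=(h>105)&(h<125)&(ss>90)&(abs(y-.15)<.07)&(abs(x-.58)<.08)&(z>.03); p=w[m]
    if len(p)>20: c=p.mean(0); print(n,'plate',c.round(4),np.linalg.svd(p-c,full_matrices=False)[2][2].round(4))
    m=((h<8)|(h>172))&(ss>150)&(v>60)&(abs(y-.15)<.05)&(abs(x-.58)<.05)&(z>.07)
    if m.sum()>3: print(n,'red',w[m].max(0).round(4))
a=cv2.imread('pics/scene11.png')
cv2.imwrite('pics/c11.png',cv2.resize(a[150:310,140:440],(800,427)))
E
python3 m.py scene11.png side11.png|egrep 'head|handle'
```

```text
time: 23.3
eef_pos: [0.5107, -0.1473, 0.1988]
tcp_rot: [1.0, 0.013, 0.0, 0.001]
contact_force: [-0.1, -0.9, 1.2]
opening: 0.6
finger_force: 0.0
scene plate [0.5822 0.1528 0.0598] [-3.9e-03 -1.0e-04  1.0e+00]
scene red [0.5915 0.165  0.1083]
side plate [0.6067 0.1528 0.061 ] [0.0126 0.0089 0.9999]
side red [0.5786 0.1585 0.109 ]
scene11.png head top [ 0.6133 -0.2431  0.0707] (0.6131251454353333, -0.24330201745033264) 0.025062482804059982 186
scene11.png handle [ 0.5122 -0.246   0.046 ] [ 0.9989  0.0443 -0.0127] z95 [0.0465 0.0499] xr 0.44768615601326234 0.5731562777558441 253
side11.png head top [ 0.6081 -0.2448  0.0721] (0.6097588539123535, -0.2443152517080307) 0.026493800804018974 264
side11.png handle [ 0.5051 -0.2511  0.0469] [-0.9991 -0.0425  0.0022] z95 [0.048  0.0516] xr 0.44347124657256093 0.574760491435458 472
```

View pics/c11.png

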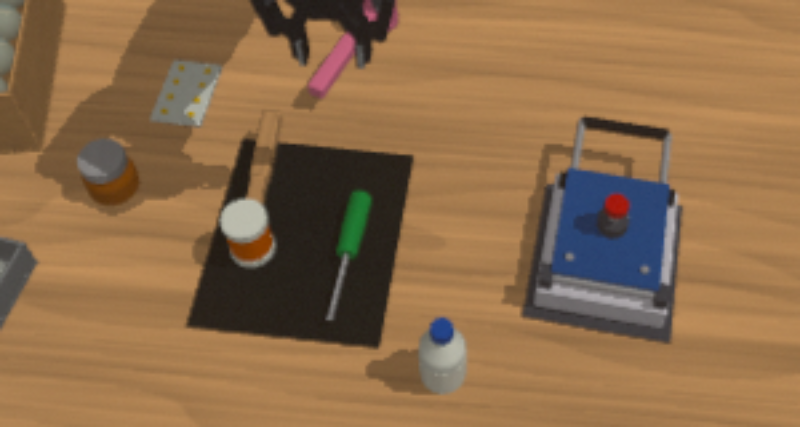

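The picture shows the mallet standing on the mat at (245,230), the cover closed and the punch sprung up at (617,207). The bystanders are in place and the gripper is clear.

```bash
python3 -c "
from plant import ctrl; print(ctrl.sign_off())"
```

```text
the job is handed in; nothing more can be done
None
```

I handed the job in at about 23 s: cover lowered gently onto its stops and left closed, punch driven fully down and sprung back, mallet standing on the mat again, nothing else seen to have moved; pressing peaked at about 32 N.

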